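# Push the tipped display tiles back

## Robot

A 7-joint arm with a two-finger parallel gripper is mounted at the origin on the work surface. World frame = base frame: x ahead of the robot, y to its left, z up, the work surface at z = 0. Lengths are in m, angles in rad, forces in N, time in s.
With the tool pointing down it reaches from about 0.425 to 0.825 m from the base axis. Payload 3.6 kg.
Tool frame: the origin (TCP) lies where the fingers leave the gripper's body, on its centre line; the fingertips stand 73 mm ahead of it and the grasp point (between the pads) lies 54 mm ahead of it; z points along the fingers, y is the line along which they close (so a half turn about z gives the same grasp; the last joint's range is limited). The gripper opens to 85 mm and grips with 20 to 120 N. Pads are 22 mm wide; open, the fingers measure 114 mm over their backs; the gripper's body (76 mm by 85 mm) begins 54 mm behind the grasp point. The pads swing forward as they close: fully open they stand 13 mm farther back than shut.
Start: joints at [-1.278, 0.615, -0.013, 1.423, 0.008, 1.103, -0.04], TCP at [0.204, 0.617, 0.304] pointing down, gripper open.
Joint ranges: [-3.12, 3.12], [-0.3, 2.06], [-1.34, 1.32], [0.26, 2.42], [-1.36, 4.5], [0.01, 1.98], [-2.84, 2.84]. Speed limits (rad/s): [2.79, 2.79, 3.14, 3.14, 3.14, 3.14, 3.14].

## Interface

Orientations are given as a unit quaternion [x, y, z, w].
In Python, from station import arm, snapshot, camera_info, ticket gives the robot as it stands. Calls block until the motion is done:
- arm.movep(position, orientation): joint-space move of the TCP to a pose.
- arm.line_to(position, velocity=0.15, ori=None): straight line of the TCP; ori=None keeps the orientation; velocity is the mean speed in m/s.
- arm.move_j(angles): joint-space move.
- arm.move_gripper(opening, effort=None): opening from 0.0 (shut) to 1.0 (fully open); effort is the grip in N (None keeps the last); returns when the fingers have stopped.
- arm.pause(seconds).
- arm.ik(position, orientation): joint angles nearest the present ones, or None.
- snapshot(name): name is "side" or "top" or "wrist"; returns the picture (384x512x3 uint8, blue, green, red); there is no depth.
- camera_info(name): a dict with "fx", "fy", "cx", "cy" (pixels), "dist_coeffs" ([k1, k2, p1, p2, k3] as OpenCV has them; the pictures are not rectified), "R" (3x3) and "t" (3): a world point X has camera coordinates R X + t; the wrist camera has in their place "T_tool_cam" (4x4, takes a point from camera to tool coordinates, whose origin is the TCP and whose axes are the flange's). Camera axes: x right, y down, z forward; pixel columns grow to the right and rows downward; lengths in m; the calibration is good to about 2 mm. A picture is of the moment at which its call begins: read the wrist's pose just before it. camera_info takes no time and is no camera call.
A pose or a line that the arm cannot do raises arm.MotionError and nothing moves.
- ticket.finish_job(): hands the job in; it is judged then, once.
Readings, each from a call of its own:
- arm.read_time(): time.
- arm.read_joint_positions(): joint angles.
- arm.read_dq(): joint speeds.
- arm.read_effort(): joint torques, N m.
- arm.read_tool_pos(): TCP position.
- arm.read_eef_rot(): TCP orientation.
- arm.read_ft_force(): force on the tool from outside, world axes, zero at the start.
- arm.read_wrist_torque(): the same for the moment, N m.
- arm.read_opening(): opening from 0.0 (shut) to 1.0 (fully open).
- arm.read_finger_force(): force on a finger pad.
Only numpy, scipy, OpenCV 4.12 (cv2) and the standard library are available. Lean on these libraries where they do the work, as an engineer would, in place of code of your own. Each camera call takes 0.05 s, during which the arm holds its last target. There are 200 camera calls.

## Task

Two of the four painted tiles standing in the grooved wooden rail have tipped forward towards the robot, hiding their painted faces. With the fingers, gently push each of these two back, away from the robot, until it leans fully back like its neighbours. Never lift a tile out of the groove or shift it to another place along it, and leave the two good tiles and everything else alone.

Things in the scene. Friction and masses are not known exactly. Their poses are not given: they have to be found in the camera images.
- rail: Fixed grooved rail of dark wood, 74 mm deep (x), 572 mm long (y), 46 mm high. Origin: middle of its underside, on the table; x points across the rail, away from the robot (yaw varies); y along it. In its groove four tiles stand loosely on edge, side by side about 130 mm apart in any order, each leaning 0.35 rad back (rail's +x) or forward (-x).
- rail_groove (a point): Middle of the groove's floor, 20 mm above the table; groove 18 mm wide, 26 mm deep. To change a tile's lean its top edge is pushed across by about 66 mm. Past upright it does not fall into place by itself (its foot must slide across the groove): keep pushing near the top edge (a lower reach may catch the edge under the gripper) until it stops firmly; a few N do, then the rail blocks it.
- tile_fish: Loose tile 90 mm wide (own y), 110 tall (z), 9 thick (x), 0.2 kg; white face (own -x) painted with: orange fish on a blue disc, orange-brown clay back. Origin: mid-thickness, mid-width, 14 mm up from its bottom edge; 35 mm above the table as it stands. Tipped forward at the start: top towards the robot, so that its bare back shows from above.
- tile_fish_top (a point): Middle of the top edge of that tile (fish), 96 mm along its own z from its origin; about 125 mm above the table (131 mm as it passes upright). In the rail's frame its x is about +33 mm when the tile leans fully back and -33 mm when tipped forward.
- tile_lotus: Loose tile 90 mm wide (own y), 110 tall (z), 9 thick (x), 0.2 kg; white face (own -x) painted with: pink-red lotus flower over green leaves, orange-brown clay back. Origin: mid-thickness, mid-width, 14 mm up from its bottom edge; 35 mm above the table as it stands. Tipped forward at the start: top towards the robot, so that its bare back shows from above.
- tile_lotus_top (a point): Middle of the top edge of that tile (lotus), 96 mm along its own z from its origin; about 125 mm above the table (131 mm as it passes upright). In the rail's frame its x is about +33 mm when the tile leans fully back and -33 mm when tipped forward.
- tile_fern: Loose tile 90 mm wide (own y), 110 tall (z), 9 thick (x), 0.2 kg; white face (own -x) painted with: green fern, orange-brown clay back. Origin: mid-thickness, mid-width, 14 mm up from its bottom edge; 35 mm above the table as it stands. Leans back correctly at the start, painted face visible from above; to be left alone.
- tile_fern_top (a point): Middle of the top edge of that tile (fern), 96 mm along its own z from its origin; about 125 mm above the table (131 mm as it passes upright). In the rail's frame its x is about +33 mm when the tile leans fully back and -33 mm when tipped forward.
- tile_sun: Loose tile 90 mm wide (own y), 110 tall (z), 9 thick (x), 0.2 kg; white face (own -x) painted with: yellow sun with red dots, orange-brown clay back. Origin: mid-thickness, mid-width, 14 mm up from its bottom edge; 35 mm above the table as it stands. Leans back correctly at the start, painted face visible from above; to be left alone.
- tile_sun_top (a point): Middle of the top edge of that tile (sun), 96 mm along its own z from its origin; about 125 mm above the table (131 mm as it passes upright). In the rail's frame its x is about +33 mm when the tile leans fully back and -33 mm when tipped forward.
- jar_blue: Loose closed blue glaze jar, 48 mm across, 75 mm high, behind the rail (its far side). Origin: centre of its underside. Bystander.
- jar_amber: Loose closed amber glass jar with black cap, 48 mm across, 75 mm high, behind the rail (its far side). Origin: centre of its underside. Bystander.
- mug: Loose blue mug, 76 mm across, 90 mm high, to the left. Origin: centre of its underside. Bystander.
- bowl: Loose white bowl, 120 mm across, 45 mm high, to the right. Origin: centre of its underside. Bystander.
- brush: Loose brush lying on the table to the left beyond the mug, 170 mm long. Bystander.
Mind the look-alikes: they are no part of the job. What is shaped like the tile_fish but turquoise is not meant. Leave any turquoise look-alike of the tile_lotus alone.

How it is judged:
By the outcome, as a careful person would: the job done as asked, in the order asked, and still so for the second after the job is handed in, with the robot touching nothing.
It also fails if it takes over 42 s, if anything falls off the work surface, if the arm or the gripper's body presses on something with over 40 N, if the wrist force passes 120 N, or if a joint passes its speed limit or range.

## Working session

There is one attempt and no reset: what is moved stays moved. The work goes in short steps, each a Python script; the robot and the scene stay as the last script left them, time stands still between calls to the robot, and variables do not carry over. Pictures are saved under pics/ and viewed, at most 10 in all, crops included, and the job is handed in when it is done.

```bash
mkdir -p pics
python3 - <<'E'
from station import arm,snapshot,camera_info
import cv2,numpy as np
for n in("top","side"):
    cv2.imwrite(f"pics/{n}0.png",cv2.resize(snapshot(n),(800,600),interpolation=cv2.INTER_CUBIC)); c=camera_info(n); print(n,{k:np.round(v,4).tolist() for k,v in c.items() if not isinstance(v,str)})
print(arm.read_time(),arm.read_eef_rot())
E
```

```text
top {'fx': 436.1998, 'fy': 436.1998, 'cx': 251.5531, 'cy': 190.7635, 'dist_coeffs': [-0.0993, 0.0, 0.0, 0.0, 0.0], 'R': [[-0.0217, -0.9994, -0.028], [-0.9927, 0.0249, -0.1183], [0.1189, 0.0253, -0.9926]], 't': [0.001, 0.5643, 1.4679]}
side {'fx': 468.4802, 'fy': 468.4802, 'cx': 247.1389, 'cy': 188.6272, 'dist_coeffs': [-0.0325, 0.0, 0.0, 0.0, 0.0], 'R': [[0.6879, -0.7258, -0.0006], [-0.5379, -0.5092, -0.6719], [0.4873, 0.4625, -0.7407]], 't': [-0.4197, 0.3766, 1.24]}
0.1 [ 1.59187118e-01  9.87247762e-01 -1.13474953e-03 -1.71230392e-04]
```

View pics/top0.png

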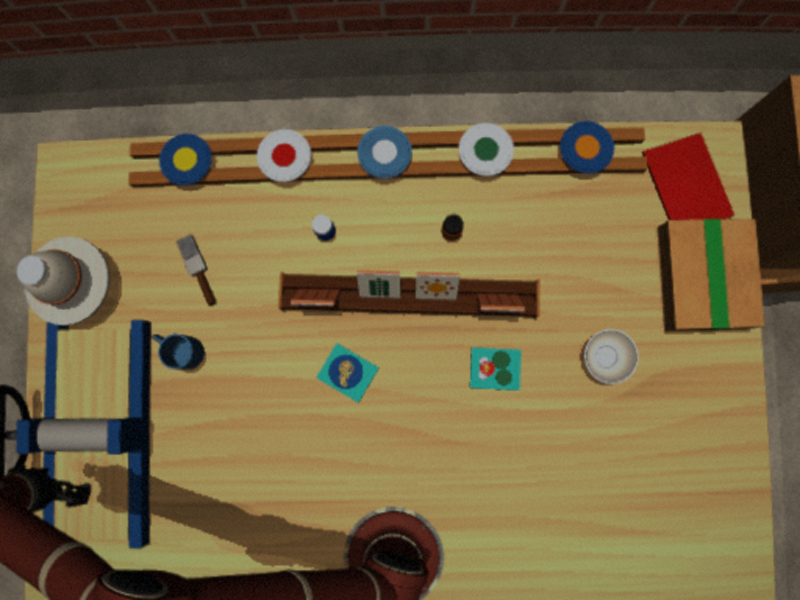

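View pics/side0.png

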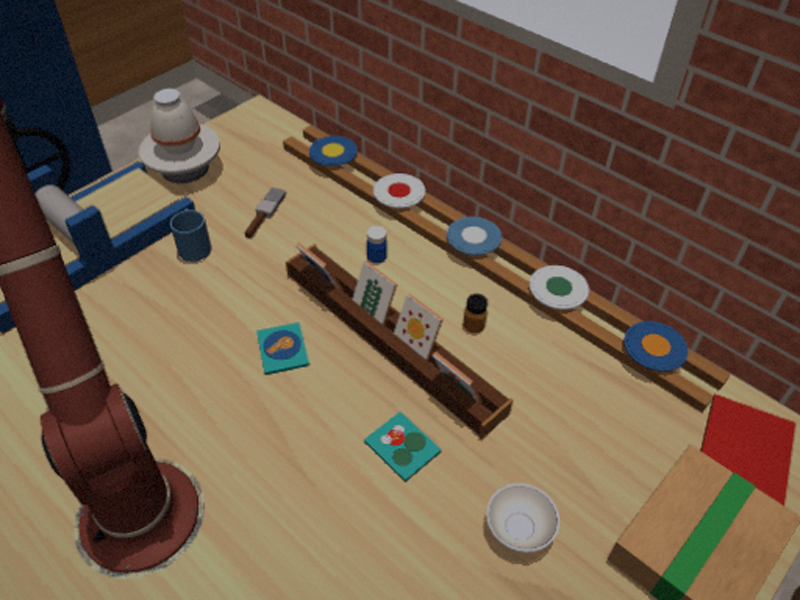

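The top view (800 px scale) shows the rail from (281,290) to (538,300). From left to right it holds a tipped tile with its clay back showing at (315,297), the fern at (379,286), the sun at (437,288) and a second tipped tile at (500,302). The turquoise tiles lying flat at (347,372) and (495,368) are the look-alikes, so they stay. The two tipped clay-backed tiles in the rail fit the description. I'll enlarge to confirm, and measure by mask.

```bash
cat > h.py <<'E'
from station import arm,snapshot,camera_info
import cv2,numpy as np
def ray(n,uv,z):
    c=camera_info(n);K=np.array([[c["fx"],0,c["cx"]],[0,c["fy"],c["cy"]],[0,0,1]])
    p=cv2.undistortPoints(np.float64(uv).reshape(-1,1,2),K,np.float64(c["dist_coeffs"]))[:,0]
    R=np.array(c["R"]);t=np.array(c["t"]);o=-R.T@t
    d=np.c_[p,np.ones(len(p))]@R
    return o+d*((z-o[2])/d[:,2])[:,None]
E
python3 - <<'E'
from h import *
im=snapshot("top"); x0,y0=170,165
cr=im[y0:y0+50,x0:x0+185]
cv2.imwrite("pics/crop.png",cv2.resize(cr,None,fx=4.3,fy=4.3,interpolation=cv2.INTER_CUBIC))
hsv=cv2.cvtColor(im,cv2.COLOR_BGR2HSV)
# rail footprint outline: dark
m=np.zeros(im.shape[:2],np.uint8); m[y0:y0+50,x0:x0+185]=(cr.max(2)<115)*255
n,l,s,c=cv2.connectedComponentsWithStats(cv2.morphologyEx(m,cv2.MORPH_CLOSE,np.ones((7,7))))
k=1+np.argmax(s[1:,4]);cs,_=cv2.findContours((l==k).astype(np.uint8),0,2)
r=cv2.minAreaRect(cs[0]);b=cv2.boxPoints(r);print(s[k],b.tolist());print(ray("top",b,.046).round(4))
E
```

```text
[ 179  175  165   31 4030] [[178.73846435546875, 200.4996337890625], [179.55096435546875, 174.0938720703125], [343.7340087890625, 179.14566040039062], [342.9215087890625, 205.55142211914062]]
[[ 0.5353  0.238   0.046 ]
 [ 0.6269  0.235   0.046 ]
 [ 0.5948 -0.3286  0.046 ]
 [ 0.5044 -0.3216  0.046 ]]
```

View pics/crop.png

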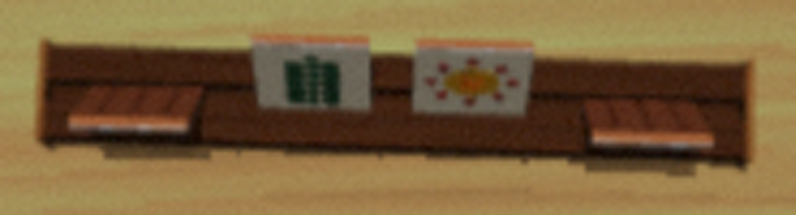

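The crop shows both end tiles tipped, with bare backs and top edges at crop (127,124) and (652,138). The fern at (312,75) and the sun at (475,80) lean back with their faces visible. Next I'll turn these into positions.

Run:
```python
from h import *
f=lambda p:(np.float64(p)+.5)/4.3-.5+[170,165]
r=ray("top",f([[42,41],[752,62],[40,143],[745,163]]),.046);print(r.round(4))
t=ray("top",f([[127,124],[312,41],[475,46],[652,138]]),.125);print(t.round(4))
yv=r[0]-r[1]+r[2]-r[3];yaw=np.arctan2(-yv[0],yv[1]);print("yaw rail",yaw)
b=t[[0,3]];d=b[0]-b[1];print("yaw tiles",np.arctan2(-d[0],d[1]), "good",np.arctan2(-(t[1]-t[2])[0],(t[1]-t[2])[1]))
c=r.mean(0);X=np.array([np.cos(yaw),np.sin(yaw),0]);Y=np.array([-X[1],X[0],0])
print("c",c,np.c_[(t-c)@X,(t-c)@Y].round(4),np.linalg.norm(r[0]-r[1]))
# ik check
from scipy.spatial.transform import Rotation as Ro
for a in(0,np.pi/2,-np.pi/2,np.pi):
    q=(Ro.from_euler('z',yaw+a)*Ro.from_euler('x',np.pi)).as_quat()
    print(a,[None if (j:=arm.ik(list(t[i][:2]+X[:2]*s)+[.21],list(q))) is None else np.round(j,2).tolist() for i in(0,3) for s in(-.06,.08)])
```

```text
[[ 0.6267  0.2356  0.046 ]
 [ 0.5951 -0.3312  0.046 ]
 [ 0.5443  0.2374  0.046 ]
 [ 0.5147 -0.3219  0.046 ]]
[[ 0.5487  0.1557  0.125 ]
 [ 0.6083  0.0148  0.125 ]
 [ 0.6013 -0.108   0.125 ]
 [ 0.5283 -0.2385  0.125 ]]
yaw rail -0.05437516263740302
yaw tiles -0.05161891329864205 good -0.056957459528987814
c [ 0.57020026 -0.04503096  0.046     ] [[-0.0324  0.1993]
 [ 0.0348  0.0618]
 [ 0.0345 -0.0612]
 [-0.0313 -0.1954]] 0.5677030964092903
0 [[-0.79, 0.61, 0.66, 1.94, -0.53, 0.77, -1.44], [-0.65, 0.8, 0.7, 1.56, -0.58, 1.0, -1.4], [-0.1, 0.69, 0.86, 1.91, -0.68, 0.86, -0.52], [-0.08, 0.85, 0.81, 1.53, -0.67, 1.06, -0.72]]
1.5707963267948966 [[-0.58, 0.55, 0.34, 1.93, -0.27, 0.7, -0.14], [-0.47, 0.73, 0.36, 1.55, -0.3, 0.92, -0.07], [-0.02, 0.63, 0.7, 1.91, -0.56, 0.8, 0.93], [0.01, 0.79, 0.62, 1.53, -0.51, 0.99, 0.72]]
-1.5707963267948966 [[-0.06, 0.56, -0.44, 1.92, 0.34, 0.74, 2.39], [-0.02, 0.74, -0.45, 1.53, 0.37, 0.95, 2.51], [-0.22, 0.82, 1.13, 1.92, -0.89, 1.02, -1.88], [-0.19, 0.98, 1.13, 1.54, -0.93, 1.23, -2.1]]
3.141592653589793 [[-0.35, 0.53, -0.02, 1.93, 0.01, 0.69, 1.15], [-0.27, 0.7, -0.0, 1.54, 0.0, 0.9, 1.24], [0.27, 0.55, 0.24, 1.9, -0.19, 0.71, 2.13], [0.28, 0.72, 0.12, 1.52, -0.1, 0.91, 1.95]]
```

The rail fit agrees with the given ±33 mm. I'll push the left tile with shut fingers near its top edge, watching the force.

```bash
cat >> h.py <<'E'
from scipy.spatial.transform import Rotation as Ro
yaw=-.0535;X=np.array([np.cos(yaw),np.sin(yaw),0]);Y=np.array([-X[1],X[0],0]);C=np.array([.5702,-.045,0])
Q=(Ro.from_euler('z',yaw+np.pi)*Ro.from_euler('x',np.pi)).as_quat().tolist()
W=lambda x,y,z:(C+X*x+Y*y+[0,0,z]).tolist()
Z=.105+.073
def push(y):
    arm.movep(W(-.09,y,Z+.09),Q); arm.line_to(W(-.09,y,Z),.2)
    f0=np.array(arm.read_ft_force()); log=[]
    arm.line_to(W(-.055,y,Z),.1)
    x=-.055; hits=0
    while x<.024:
        x+=.005 if x<0 else .002
        arm.line_to(W(x,y,Z),.06)
        f=(np.array(arm.read_ft_force())-f0)@np.c_[X,Y,[0,0,1]]
        log.append((round(x,3),*f.round(1).tolist()))
        if -f[0]>(20 if x<.004 else 9): break
    p=np.array(arm.read_tool_pos())-C; print(log,"tcp rail x",p@X,"t",arm.read_time())
E
python3 - <<'E'
from h import *
arm.move_gripper(0.0); push(.1993)
cv2.imwrite("pics/s1.png",cv2.resize(snapshot("side")[130:290,160:360],(800,640))[:600])
E
```

```text
[(-0.05, -0.7, -1.3, 0.4), (-0.045, -1.7, -0.4, -0.1), (-0.04, -0.2, -0.8, -0.6), (-0.035, -0.5, -1.8, -0.2), (-0.03, -0.6, -1.4, 0.1), (-0.025, 0.3, -1.3, -0.3), (-0.02, -0.6, -1.6, -0.3), (-0.015, 0.3, -0.6, -0.4), (-0.01, -0.5, -1.0, -0.2), (-0.005, -0.9, -1.5, -0.1), (-0.0, -0.2, -0.7, -0.4), (0.005, -0.2, -1.7, -0.2), (0.007, -0.0, -0.8, 0.5), (0.009, 0.1, -0.1, -0.2), (0.011, -1.1, 0.1, -0.1), (0.013, -0.9, -0.1, 0.0), (0.015, -1.1, -0.7, -0.9), (0.017, -3.6, -0.4, 1.4), (0.019, -6.0, -1.3, 3.8), (0.021, -8.7, -0.8, 4.8), (0.023, -11.2, -1.6, 6.4)] tcp rail x 0.018195561934577466 t 9.225
```

View pics/s1.png

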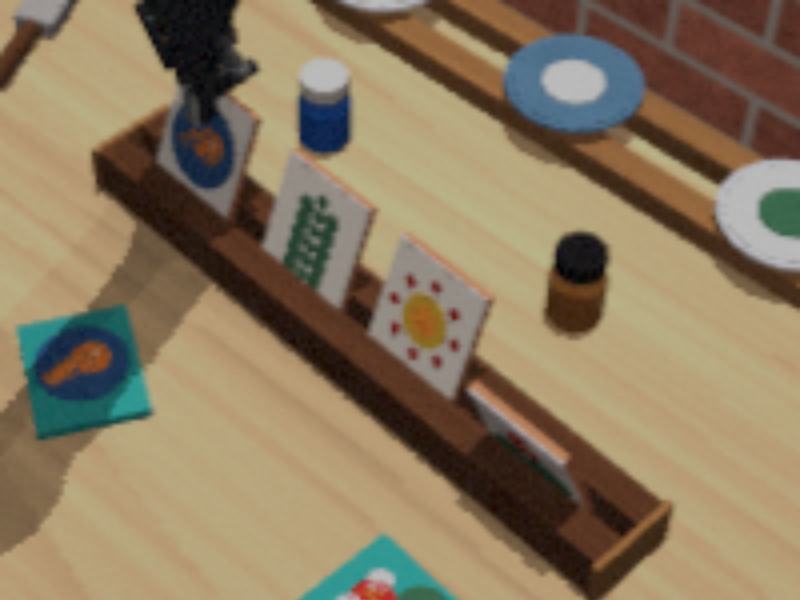

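The fish tile, at crop (205,145), now stands leaning back like its neighbours, and the push ended in a firm stop at 11 N. I'll retreat and do the same at the right end, where the lotus is.

Run:
```python
from h import *
arm.line_to(W(-.09,.1993,Z),.12); arm.line_to(W(-.09,.1993,Z+.09),.2)
push(-.1954)
arm.line_to(W(-.09,-.1954,Z),.12); arm.line_to(W(-.09,-.1954,Z+.09),.2)
arm.movep(W(-.13,.33,.3),Q)
a=cv2.resize(snapshot("top")[165:215,170:355],(800,216),interpolation=cv2.INTER_CUBIC)
b=cv2.resize(snapshot("side")[140:290,170:370],(512,384))
o=np.zeros((600,800,3),np.uint8);o[:216]=a;o[216:,:512]=b
cv2.imwrite("pics/end.png",o);print(arm.read_time())
```

```text
[(-0.05, 0.2, 0.6, -0.5), (-0.045, -1.1, -0.1, -0.7), (-0.04, -1.1, -0.4, -0.6), (-0.035, 0.2, 1.3, -0.4), (-0.03, -0.9, -0.2, 0.6), (-0.025, 0.2, -0.9, 0.8), (-0.02, 0.6, 0.4, -1.1), (-0.015, 0.2, 0.0, 0.3), (-0.01, 1.1, -0.9, -0.4), (-0.005, -0.6, -0.3, -0.8), (-0.0, 0.0, -0.3, -0.6), (0.005, 0.1, -0.7, -0.4), (0.007, 0.4, 0.3, -1.5), (0.009, -0.1, -0.3, 0.3), (0.011, -0.0, 0.4, -0.2), (0.013, -0.6, 0.1, -0.2), (0.015, -0.5, 0.3, -0.2), (0.017, -5.4, -0.8, 0.9), (0.019, -6.0, -0.5, 3.0), (0.021, -9.0, -0.1, 5.2), (0.023, -12.8, 1.7, 7.2)] tcp rail x 0.01794363455470896 t 18.7833
22.4833
```

View pics/end.png

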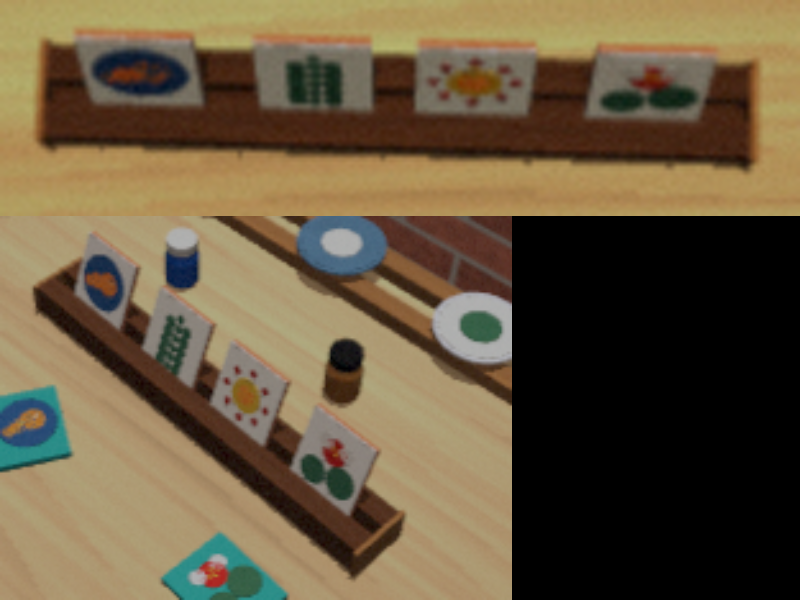

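All four tiles now lean back with their top edges in line: fish (137,34), fern (312,41), sun (475,46) and lotus (655,50). The arm is clear of everything, so I'm handing the job in.

```bash
python3 -c "
from station import ticket
print(ticket.finish_job())"
```

```text
the job is handed in; nothing more can be done
None
```

I pushed the fish and lotus tiles fully back in line with their neighbours, left everything else untouched, and handed the job in about 22.5 s into the 42 s limit.

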